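# Seat a hardwood block in a corner jig and hold it for drilling

## Robot

A 6-joint arm with a two-finger parallel gripper is mounted at the origin on a cart in front of the work surface, level with it; the furniture and walls round the work are solid. World frame = base frame: x ahead of the robot, y to its left, z up, the work surface at z = 0. Lengths are in m, angles in rad, forces in N, time in s.
With the tool pointing down it reaches from about 0.375 to 0.75 m from the base axis. Payload 9 kg.
Tool frame: the origin (TCP) lies midway between the tips of the shut fingers; the grasp point (between the pads) lies 19 mm behind it (arm.tcp_to_grasp is the distance from the TCP to the grasp point, in m); z points along the fingers, y is the line along which they close (so a half turn about z gives the same grasp; the last joint's range is limited). The gripper opens to 85 mm and grips with 20 to 120 N. Pads are 22 mm wide; open, the fingers measure 114 mm over their backs; the gripper's body (76 mm by 85 mm) begins 54 mm behind the grasp point. The pads swing forward as they close: fully open they stand 13 mm farther back than shut.
Start: joints at [1.116, 0.104, 0.097, 1.564, 0, 1.353], TCP at [0.141, 0.583, 0.231] pointing down, gripper open.
Joint ranges: [-2.99, 2.99], [-0.84, 1.86], [-1.1, 1.16], [-1.84, 2.11], [-1.51, 1.56], [-3.14, 3.14]. Speed limits (rad/s): [2.22, 2.22, 2.57, 3.14, 3.14, 3.14].

## Interface

Orientations are given as a rotation vector (axis times angle).
In Python, from station import arm gives the robot as it stands.
- The arm moves only by the tool servo_tool, never from a script. Its argument "deltas" is a list of rows, each a list of 4 numbers: the shift along the tool's x, y, z normalised to -1 to 1, where 1 is 0.15 m, then the turn about the tool's z normalised to -1 to 1, where 1 is 60 degrees. A call has 1 to 12 rows; each row is the pose to reach, as a shift and turn from the pose commanded when the call began, along the tool's axes at that moment; what a row does not reach only later rows make up. A row lasts 1/10 s, in which the tool goes at most 50 mm and 8.59 degrees, less where a joint would pass 70% of its speed; a pose out of reach is approached as far as the arm can. A call with a number of a shift or a turn outside -1 to 1 is refused whole. A call with a gripper value outside its range is refused whole. "grip" is the finger opening in mm, from 0 to 85.4, set as the call begins (left out, the last holds). The fingers move at their own pace and stop on an object; "grip_force" is the grip in N (left out, the last holds). Time passes only in rows, so rows that repeat a pose let the fingers close. It gives the time, the measured TCP pose, the force, the opening and the grip force at its end, in the units of the state.
- arm.state(): the state, without advancing time (a new reading comes with each control period).
- arm.read_camera(name): name is "scene" or "side" or "wrist"; returns the picture (384x512x3 uint8, red, green, blue); there is no depth.
- arm.calibration(name): a dict with "fov_y" (degrees; the focal length in pixels is half the picture's height over the tangent of half this angle, whatever the lens; pixels are square), "cx", "cy" (the principal point, pixels), "k1" (the pictures are not rectified: a ray, as slopes to the right and down, at radius r is drawn at 1 + k1 r^2 times it, then the intrinsics apply), "R" (3x3) and "t" (3): a world point X has camera coordinates R X + t. Camera axes: x right, y down, z forward; pixel columns grow to the right and rows downward; lengths in m; the calibration is good to about 2 mm. A picture is of the moment at which its call begins: read the wrist's pose just before it. calibration takes no time and is no camera call; for the wrist camera it gives the pose at the moment of the call.
- arm.hand_in(): hands the job in; it is judged then, once.
Trained networks look in the newest picture that a camera, given by its name, has taken for a name from the list of things; names that differ only in an ending like _2 or _b are one class to them, and where a whole thing is asked for, a point or a joint stands for the part that bears it (a point fixed in the world has none). Each returns a list of dicts, best first, with "conf" (0 to 1); they miss things now and then, are a little off and sometimes report something else, mostly with a low value. They report only what shows in the picture. A call takes as long as a camera call. They do not tell look-alikes from the thing itself.
- arm.boxes_of(camera, query): "position" ([x, y, z] in m, in world coordinates, good to about 4 mm: the middle of the surface that is visible of it).
- arm.regions_of(camera, query): "region" (384x512 bool, what is visible of it).
The state is a dict: "t": time; "joints": joint angles; "joint_vel": joint speeds; "effort": joint torques, N m; "position": TCP position; "eef_rot": TCP orientation; "contact_force": force on the tool from outside, world axes, zero at the start; "ft_torque": the same for the moment, N m; "grip_width": finger opening in m; "grasp_force": force on a finger pad.
Only numpy, scipy, OpenCV 4.12 (cv2) and the standard library are available. Lean on these libraries where they do the work, as an engineer would, in place of code of your own. Each camera call takes 0.05 s, during which the arm holds its last target. There are 200 camera calls.

## Task

First take the small wooden slip that was left lying in the corner jig and lay it down on the bench, clear of the jig. Then set the dark hardwood block flat on the jig's base in the corner, its long side against the long fence and its end against the short fence, press it against both fences at once and finish while still holding it pressed there with the gripper, ready for drilling. Leave the wax tin and the jar of screws where they stand.

Things in the scene. Friction and masses are not known exactly. Their poses are not given: they have to be found in the camera images.
- jig: Corner jig screwed to the bench: plywood base 160 (x) x 180 (y) x 9 mm with two low fences. Origin: centre of the base's underside, on the bench; z up. Long fence along its +x edge (inner face at x = +55 mm), short fence along its +y edge (inner face at y = +65 mm); the -x and -y edges are open. Fence tops are 25 mm above the bench.
- long_fence: Long fence of the jig, a hardwood strip 22 (x) x 145 (y) x 16 mm fixed on the base. Origin: centre of its underside, at (+66, -15.5, +9) mm in the jig's frame, axes as the jig's.
- short_fence: Short fence of the jig, a hardwood strip 120 (x) x 22 (y) x 16 mm fixed on the base. Origin: centre of its underside, at (-15, +76, +9) mm in the jig's frame, axes as the jig's. A 4 mm sawdust gap lies between the ends of the fences.
- block: Loose dark-brown hardwood block, 45 wide x 85 long x 45 mm high, about 0.11 kg. Origin: centre of its underside, z up; its own x and y are NOT along its edges (see point block_mid). It starts flat on the bench away from the jig. Seated, its top is 29 mm above the fence tops, so it can be gripped across its 45 mm width above the long fence.
- block_mid (a point): Centre of the block's underside (the block's origin) with axes along its edges: x across its 45 mm width, y along its 85 mm length, z up. Either end may face the short fence. Fully seated it lies at (+32.5, +22.5, +9) mm in the jig's frame, its y along the jig's y.
- slip: Loose slightly bent strip of light wood, about 90 mm long, 19 mm wide, 10 mm thick. Origin: centre of its underside, z up; its length runs from (-45, +9) mm to (+42, -13) mm in its own frame, that is about -0.25 rad from its own x axis. At first it lies flat on the jig's base, in the way of the block.
- wax_tin: Round wax tin, 75 mm across, 29 mm high, standing on the bench; bystander. Origin: centre of its underside. Apart from the listed things the bench is empty for x 0.38 to 0.66 m, y -0.52 to 0 m. A shelf and a steel drawer cabinet stand at the robot's left (y over 0.1 m, x over 0.5 m): fold the arm in before swinging past them.
- screw_jar: Glass jar of screws, 60 mm across, 78 mm high, standing on the bench; bystander. Origin: centre of its underside.
Things that resemble listed ones, but are neither listed nor needed, are in the scene too. What is shaped like the block but green or yellow is not meant. Of the things that look like the slip, the larger one is meant.

How it is judged:
By the outcome, as a careful person would: the job done as asked, in the order asked, and still so for the second after the job is handed in, while the arm keeps its last pose, push and grip.
It also fails if it takes over 58 s, if anything falls off the work surface, if the arm or the gripper's body presses on something with over 40 N, if the wrist force passes 120 N, or if a joint passes its speed limit or range.

## Working session

There is one attempt and no reset: what is moved stays moved. The work goes in short steps, Python scripts to look and compute and a tool call to move; the robot and the scene stay as the last step left them, time stands still between calls to the robot, and variables do not carry over. Pictures are saved under pics/ and viewed, at most 10 in all, crops included, and the job is handed in when it is done.

Besides the shell and the picture viewer there is one more tool, called in YAML: its name, and indented under it one key for each argument. servo_tool: Moves the arm, as the interface text tells. Scaled input: -1 to 1 covers 0.15 m each way for a shift and 60 degrees each way for a turn. Its arguments: {"type":"object","properties":{"deltas":{"type":"array"},"grip":{"type":"number"},"grip_force":{"type":"number"}},"required":["deltas"]}

```bash
mkdir -p pics; cat > h.py <<'E'
import sys; sys.path.insert(0,'.')
from station import arm
import numpy as np, cv2
from scipy.spatial.transform import Rotation as R
def px2w(cam,uv,z,cal=None):
    c=cal or arm.calibration(cam); f=192/np.tan(np.radians(c['fov_y']/2))
    K=np.array([[f,0,c['cx']],[0,f,c['cy']],[0,0,1.]])
    uv=np.asarray(uv,float).reshape(-1,2); s=(uv-[c['cx'],c['cy']])/f; u=s.copy()
    for _ in range(30): u=s/(1+c['k1']*(u**2).sum(1,keepdims=True))
    Rm=np.array(c['R']);t=np.array(c['t']); d=np.c_[u,np.ones(len(u))]@Rm; o=-Rm.T@t
    return o+d*((z-o[2])/d[:,2])[:,None]
def w2px(cam,X,cal=None):
    c=cal or arm.calibration(cam); f=192/np.tan(np.radians(c['fov_y']/2))
    X=np.asarray(X,float).reshape(-1,3)@np.array(c['R']).T+np.array(c['t']); s=X[:,:2]/X[:,2:]
    return s*(1+c['k1']*(s**2).sum(1,keepdims=True))*f+[c['cx'],c['cy']]
def save(cam,name,crop=None,k=1):
    im=arm.read_camera(cam)[:,:,::-1]
    if crop: x0,y0,x1,y1=crop; im=im[y0:y1,x0:x1]
    cv2.imwrite('pics/'+name,cv2.resize(im,None,fx=k,fy=k,interpolation=cv2.INTER_CUBIC))
def show():
    s=arm.state(); r=R.from_rotvec(s['eef_rot']).as_matrix()
    print('t',round(s['t'],2),'p',np.round(s['position'],4),'F',np.round(s['contact_force'],1),'w',round(s['grip_width'],4),'gf',np.round(s['grasp_force'],1)); print(np.round(r,4).tolist())
def go(target,rz=0):
    "scaled deltas to reach world target, from measured pose"
    s=arm.state(); r=R.from_rotvec(s['eef_rot']).as_matrix()
    return np.round(r.T@(np.array(target)-s['position'])/0.15,3)
E
python3 - <<'E'
from h import *
show()
a=arm.read_camera('scene')[:,:,::-1]; b=arm.read_camera('side')[:,:,::-1]
cv2.imwrite('pics/a.png',cv2.resize(a,(800,600),interpolation=cv2.INTER_CUBIC)); cv2.imwrite('pics/b.png',cv2.resize(b,(800,600),interpolation=cv2.INTER_CUBIC))
for cam in('scene','side'):
  for q in('jig','long_fence','short_fence','block','slip','wax_tin','screw_jar'):
    for d in arm.boxes_of(cam,q): 
        print(cam,q,np.round(d['position'],3),round(d['conf'],2),w2px(cam,d['position']).round(0).tolist())
E
```

```text
t 0.0 p [0.1406 0.583  0.2305] F [ 0.2  0.7 -0.7] w 0.0854 gf 0.0
[[-0.9721, 0.2346, -0.0006], [0.2346, 0.9721, -0.0012], [0.0003, -0.0013, -1.0]]
scene jig [ 0.472 -0.412  0.011] 0.71 [[244.0, 235.0]]
scene long_fence [ 0.536 -0.418  0.025] 0.57 [[272.0, 223.0]]
scene short_fence [ 0.45  -0.33   0.022] 0.65 [[219.0, 216.0]]
scene block [ 0.417 -0.034  0.03 ] 0.92 [[163.0, 168.0]]
scene block [ 0.521 -0.137  0.031] 0.88 [[214.0, 175.0]]
scene block [ 0.408 -0.623  0.044] 0.67 [[265.0, 288.0]]
scene slip [ 0.463 -0.413  0.016] 0.7 [[241.0, 234.0]]
scene slip [ 0.636 -0.467  0.009] 0.48 [[325.0, 229.0]]
scene wax_tin [ 0.36  -0.267  0.029] 0.92 [[170.0, 210.0]]
scene screw_jar [ 0.705 -0.279  0.032] 0.68 [[304.0, 180.0]]
side jig [ 0.468 -0.405  0.01 ] 0.91 [[247.0, 223.0]]
side long_fence [ 0.533 -0.416  0.027] 0.92 [[271.0, 214.0]]
side short_fence [ 0.449 -0.326  0.026] 0.73 [[229.0, 206.0]]
side block [ 0.41  -0.616  0.046] 0.86 [[267.0, 267.0]]
side block [ 0.518 -0.132  0.034] 0.82 [[223.0, 169.0]]
side block [ 0.466 -0.412  0.018] 0.75 [[248.0, 222.0]]
side slip [ 0.462 -0.411  0.019] 0.76 [[246.0, 222.0]]
side slip [ 0.638 -0.46   0.009] 0.4 [[311.0, 218.0]]
side wax_tin [ 0.362 -0.26   0.026] 0.92 [[191.0, 201.0]]
side screw_jar [ 0.704 -0.273  0.033] 0.92 [[296.0, 176.0]]
```

View pics/a.png

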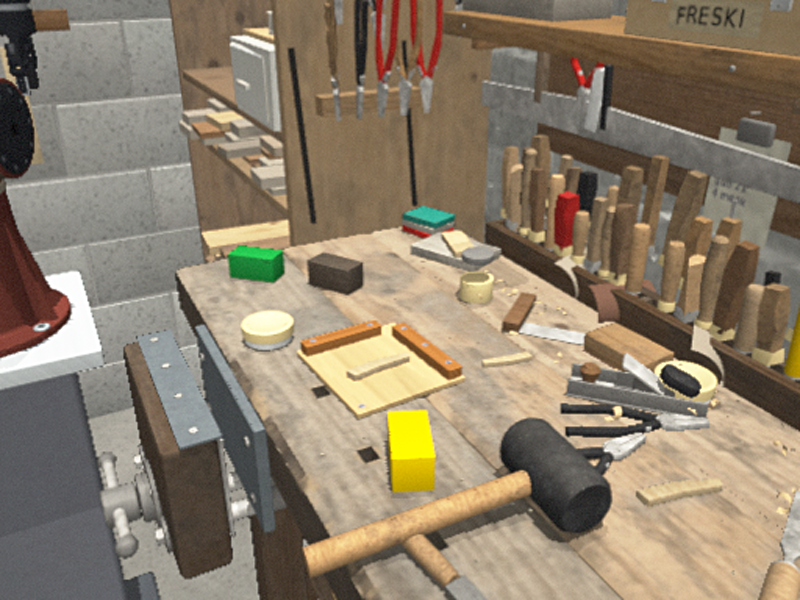

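```bash
python3 - <<'E'
from h import *
save('scene','c.png',(130,130,350,300),3.6)
c=arm.calibration('wrist'); print(c['fov_y'],c['k1'],c['cx'],c['cy'])
s=arm.state(); r=R.from_rotvec(s['eef_rot']).as_matrix()
Rw=np.array(c['R']); print('cam in tool',(r.T@(-Rw.T@c['t']-s['position'])).round(3), (Rw@r).round(2).tolist())
E
```

```text
66.87318553029144 0.02415976439611926 258.2276231826015 190.9843020324419
cam in tool [ 0.074  0.    -0.143] [[-0.0, 1.0, 0.0], [-0.96, 0.0, -0.29], [-0.29, -0.0, 0.96]]
```

View pics/c.png

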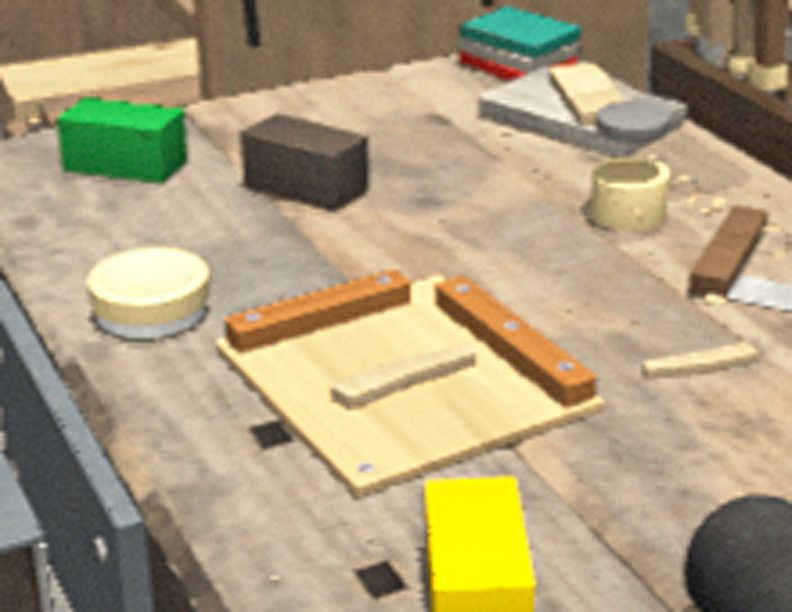

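The candidates in scene pixels:
- **Block shapes:** green at (163,168), dark brown at (214,175) and yellow at (265,288). The dark one is meant.
- **Slip shapes:** one in the jig at (241,234), a thinner one on the bench at (325,229) and one at far right at (435,313). The larger one, lying on the jig base, is meant.

The enlarged crop confirms both choices. I'll fold the arm in and swing over.

servo_tool:
  deltas:
    - [-0.87, -0.93, 0, -0.227]
    - [-0.87, -0.93, 0, -0.227]
    - [-0.87, -0.93, 0, -0.227]
    - [-0.87, -0.93, 0, -0.227]
    - [-0.87, -0.93, 0, -0.227]

```text
t: 1.35
position: [0.2369, 0.4141, 0.2316]
eef_rot: [0.005, 3.14, -0.0]
contact_force: [0.4, 0.2, -0.4]
grip_width: 0.0852
grasp_force: 0.0
```

servo_tool:
  deltas:
    - [-0.65, -1, 0, 0]
    - [-0.65, -1, 0, 0]
    - [-0.65, -1, 0, 0]
    - [-0.65, -1, 0, 0]

```text
t: 1.75
position: [0.3338, 0.2652, 0.2315]
eef_rot: [0.001, 3.141, 0.0]
contact_force: [-0.2, 0.8, 0.2]
grip_width: 0.0853
grasp_force: 0.0
```

servo_tool:
  deltas:
    - [-0.4, -1, 0, 0]
    - [-0.4, -1, 0, 0]
    - [-0.4, -1, 0, 0]
    - [-0.4, -1, 0, 0]

```text
t: 2.15
position: [0.3941, 0.1137, 0.2313]
eef_rot: [0.006, 3.141, -0.001]
contact_force: [-0.8, 0.7, 0.4]
grip_width: 0.0853
grasp_force: 0.0
```

servo_tool:
  deltas:
    - [-0.2, -1, 0, 0]
    - [-0.2, -1, 0, 0]
    - [-0.2, -1, 0, 0]
    - [-0.2, -1, 0, 0]

```text
t: 2.55
position: [0.4236, -0.0369, 0.231]
eef_rot: [0.007, 3.141, -0.001]
contact_force: [0.2, 0.2, -0.6]
grip_width: 0.0854
grasp_force: 0.0
```

servo_tool:
  deltas:
    - [-0.3, -1, 0, 0]
    - [-0.3, -1, 0, 0]
    - [-0.3, -1, 0, 0]
    - [-0.3, -1, 0, 0]

```text
t: 2.95
position: [0.4689, -0.186, 0.2302]
eef_rot: [-0.003, -3.141, -0.0]
contact_force: [-0.5, 0.0, -0.3]
grip_width: 0.0856
grasp_force: 0.0
```

servo_tool:
  deltas:
    - [-0.1, -0.6, -0.2, 0]
    - [-0.1, -0.6, -0.2, 0]
    - [-0.1, -0.6, -0.2, 0]
    - [-0.1, -0.6, -0.2, 0]

```text
t: 3.35
position: [0.4835, -0.2722, 0.2611]
eef_rot: [0.001, -3.141, -0.001]
contact_force: [-0.0, 0.2, -0.1]
grip_width: 0.0856
grasp_force: 0.0
```

```bash
python3 - <<'E'
from h import *
show(); cal=arm.calibration('wrist')
a=arm.read_camera('wrist')[:,:,::-1]; cv2.imwrite('pics/w1.png',cv2.resize(a,(800,600),interpolation=cv2.INTER_CUBIC)); cv2.imwrite('pics/w1raw.png',a)
for q,z in(('jig',.009),('long_fence',.025),('short_fence',.025),('block',.045),('slip',.019)):
    for d in arm.boxes_of('wrist',q): print(q,np.round(d['position'],3),round(d['conf'],2),w2px('wrist',d['position'],cal).round(0).tolist())
    for d in arm.regions_of('wrist',q):
        m=d['region'].astype(np.uint8); cs,_=cv2.findContours(m,0,2)
        c=max(cs,key=cv2.contourArea).reshape(-1,2)
        X=px2w('wrist',c,z,cal)[:,:2].astype(np.float32)
        print('  region',round(d['conf'],2),m.sum(),cv2.minAreaRect(X*1000))
E
```

```text
t 3.35 p [ 0.4835 -0.2722  0.2611] F [-0.   0.2 -0.1] w 0.0856 gf 0.0
[[-1.0, -0.0005, -0.0002], [-0.0005, 1.0, 0.0009], [0.0002, 0.0009, -1.0]]
jig [ 0.47  -0.39   0.009] 0.81 [[171.0, 148.0]]
  region 0.71 14879 ((477.18231201171875, -395.652587890625), (163.08624267578125, 186.80857849121094), 4.204808712005615)
long_fence [ 0.543 -0.404  0.024] 0.84 [[162.0, 203.0]]
  region 0.74 1929 ((540.904296875, -402.0305480957031), (28.455018997192383, 146.79693603515625), 5.196117877960205)
  region 0.58 3238 ((369.6438293457031, -244.30599975585938), (72.62287902832031, 72.75619506835938), 89.92807006835938)
  region 0.33 3074 ((528.8948974609375, -115.12647247314453), (65.55577850341797, 93.9414291381836), 29.622434616088867)
short_fence [ 0.449 -0.317  0.024] 0.62 [[223.0, 134.0]]
  region 0.85 1743 ((455.06500244140625, -317.3508605957031), (120.33463287353516, 25.623756408691406), 3.8939244747161865)
block [ 0.522 -0.123  0.044] 0.77 [[373.0, 193.0]]
block [ 0.424 -0.56   0.034] 0.73 [[20.0, 113.0]]
block [ 0.421 -0.021  0.044] 0.55 [[471.0, 111.0]]
  region 0.82 2032 ((429.3971252441406, -552.6967163085938), (54.0660514831543, 58.54518508911133), 66.59500885009766)
  region 0.74 4298 ((422.11651611328125, -27.4471435546875), (64.40083312988281, 97.81964111328125), 46.73073196411133)
  region 0.58 3079 ((522.3511962890625, -123.48436737060547), (63.100379943847656, 88.51339721679688), 30.047771453857422)
slip [ 0.461 -0.41   0.016] 0.76 [[154.0, 142.0]]
slip [ 0.622 -0.46   0.012] 0.74 [[133.0, 251.0]]
  region 0.68 904 ((470.8017883300781, -406.12530517578125), (90.2395248413086, 20.832805633544922), 7.796408176422119)
  region 0.66 183 ((617.322021484375, -452.467041015625), (12.868927955627441, 42.07673645019531), 73.23188781738281)
```

View pics/w1.png

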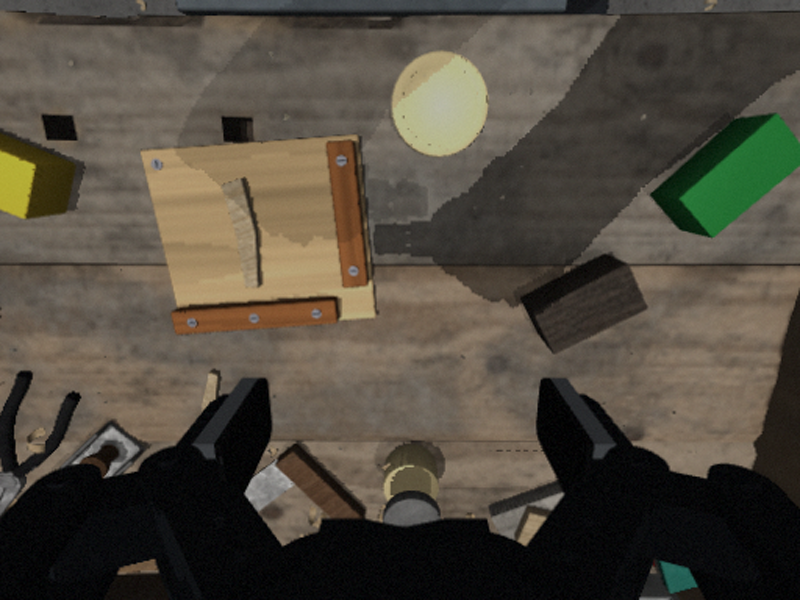

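The wrist view shows the jig at about (260,230), the bent slip on its base from (237,180) to (250,287), and the dark block at (585,300). The tin is at (440,103). The jig is turned about 4°. I'll go above the slip, aligned with it.

servo_tool:
  deltas:
    - [0.12, -0.9, 0.9, -0.125]
    - [0.12, -0.9, 0.9, -0.125]
    - [0.12, -0.9, 0.9, -0.125]
    - [0.12, -0.9, 0.9, -0.125]
    - [0.12, -0.9, 0.9, -0.125]
  grip: 55

```text
t: 4.4
position: [0.4623, -0.4087, 0.1206]
eef_rot: [0.201, -3.131, -0.009]
contact_force: [-0.9, -0.2, 0.1]
grip_width: 0.0549
grasp_force: 0.0
```

```bash
python3 - <<'E'
from h import *
show(); cal=arm.calibration('wrist')
a=arm.read_camera('wrist')[:,:,::-1]; cv2.imwrite('pics/w2.png',cv2.resize(a,(800,600),interpolation=cv2.INTER_CUBIC)); cv2.imwrite('pics/w2raw.png',a)
print('tcp px',w2px('wrist',arm.state()['position'],cal)*800/512)
for q,z in(('jig',.009),('long_fence',.025),('short_fence',.025),('slip',.019)):
    for d in arm.boxes_of('wrist',q): print(q,np.round(d['position'],3),round(d['conf'],2),w2px('wrist',d['position'],cal).round(0).tolist())
    for d in arm.regions_of('wrist',q):
        m=d['region'].astype(np.uint8); cs,_=cv2.findContours(m,0,2)
        c=max(cs,key=cv2.contourArea).reshape(-1,2)
        X=px2w('wrist',c,z,cal)[:,:2].astype(np.float32)
        print('  region',round(d['conf'],2),m.sum(),cv2.minAreaRect(X*1000))
E
```

```text
t 4.4 p [ 0.4623 -0.4087  0.1206] F [-0.9 -0.2  0.1] w 0.0549 gf 0.0
[[-0.9918, -0.1281, -0.0045], [-0.1281, 0.9917, 0.0052], [0.0038, 0.0057, -1.0]]
tcp px [[405.25776463 387.40534444]]
jig [ 0.457 -0.392  0.007] 0.81 [[277.0, 183.0]]
  region 0.56 28655 ((479.07049560546875, -391.094970703125), (168.20204162597656, 183.1822052001953), 4.462459087371826)
long_fence [ 0.541 -0.399  0.024] 0.56 [[257.0, 273.0]]
  region 0.9 2833 ((538.292236328125, -396.2039794921875), (29.001298904418945, 103.20708465576172), 4.350063323974609)
short_fence [ 0.446 -0.322  0.025] 0.62 [[360.0, 187.0]]
  region 0.85 3800 ((454.23406982421875, -321.39337158203125), (118.58067321777344, 26.373008728027344), 4.379523754119873)
slip [ 0.457 -0.412  0.016] 0.71 [[254.0, 183.0]]
slip [ 0.606 -0.455  0.01 ] 0.49 [[196.0, 314.0]]
  region 0.74 29070 ((475.77154541015625, -391.93017578125), (162.7434844970703, 177.40052795410156), 4.723669528961182)
  region 0.68 1670 ((470.1874694824219, -406.3462829589844), (92.30628204345703, 17.71630859375), 6.83613395690918)
  region 0.42 114 ((601.2953491210938, -452.5752258300781), (20.35548973083496, 6.995417594909668), 3.9087488651275635)
```

View pics/w2.png

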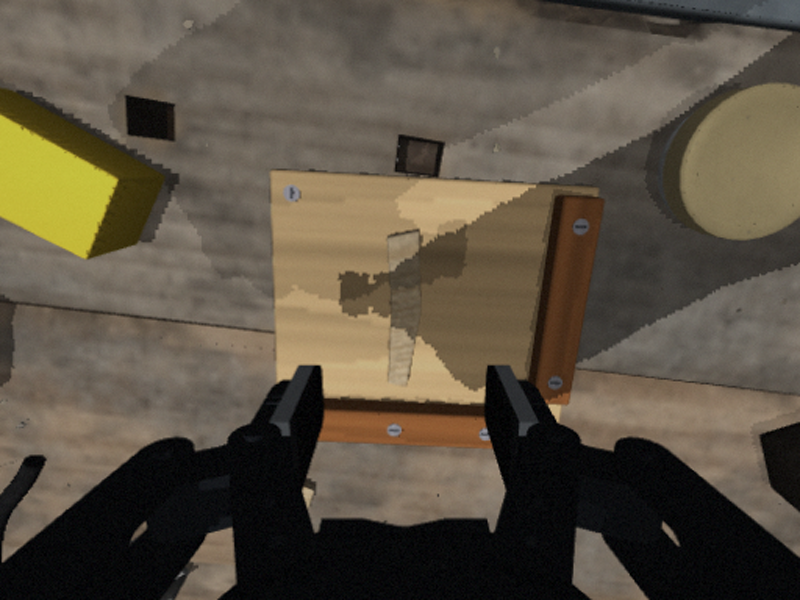

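The slip runs between the fingers from (405,233) to (400,383), well aligned with them. I'll descend and grip it.

servo_tool:
  deltas:
    - [-0.04, 0.01, 0.3, 0]
    - [-0.04, 0.01, 0.55, 0]
    - [-0.04, 0.01, 0.65, 0]
    - [-0.04, 0.01, 0.7, 0]
    - [-0.04, 0.01, 0.72, 0]
    - [-0.04, 0.01, 0.72, 0]

```text
t: 5.45
position: [0.4715, -0.4063, 0.0198]
eef_rot: [-0.207, 3.134, -0.003]
contact_force: [0.9, -0.2, 0.2]
grip_width: 0.0552
grasp_force: 0.0
```

servo_tool:
  deltas:
    - [0, 0, 0, 0]
    - [0, 0, 0, 0]
    - [0, 0, 0, 0]
    - [0, 0, 0, 0]
    - [0, 0, 0, 0]
    - [0, 0, 0, 0]
    - [0, 0, 0, 0]
    - [0, 0, 0, 0]
  grip: 0
  grip_force: 30

```text
t: 6.25
position: [0.4713, -0.4059, 0.0191]
eef_rot: [-0.207, 3.134, -0.002]
contact_force: [-0.1, 0.3, 4.7]
grip_width: -0.0
grasp_force: 2.9
```

The fingers shut above the slip because the tool stopped about 7 mm high. I'll open, go lower and grip again.

servo_tool:
  deltas:
    - [0, 0, -0.05, 0]
    - [0, 0, -0.05, 0]
    - [0, 0, -0.05, 0]
    - [0, 0, -0.05, 0]
    - [0, 0, -0.05, 0]
  grip: 50

```text
t: 6.75
position: [0.4708, -0.4052, 0.0254]
eef_rot: [0.207, -3.135, -0.001]
contact_force: [-0.2, 0.3, -0.2]
grip_width: 0.0501
grasp_force: 0.0
```

servo_tool:
  deltas:
    - [0, 0, 0.05, 0]
    - [0, 0, 0.09, 0]
    - [0, 0, 0.1, 0]
    - [0, 0, 0.1, 0]
    - [0, 0, 0.1, 0]

```text
t: 7.25
position: [0.4709, -0.4054, 0.0107]
eef_rot: [-0.207, 3.135, 0.0]
contact_force: [0.3, 0.4, 0.0]
grip_width: 0.0504
grasp_force: 0.0
```

servo_tool:
  deltas:
    - [0, 0, 0, 0]
    - [0, 0, 0, 0]
    - [0, 0, 0, 0]
    - [0, 0, 0, 0]
    - [0, 0, 0, 0]
    - [0, 0, 0, 0]
    - [0, 0, 0, 0]
    - [0, 0, 0, 0]
  grip: 0
  grip_force: 35

```text
t: 8.05
position: [0.4711, -0.4058, 0.0111]
eef_rot: [-0.207, 3.134, -0.001]
contact_force: [0.2, -1.0, 5.5]
grip_width: 0.0173
grasp_force: 34.8
```

Gripped at 17.3 mm. I'll lift it and carry it to open bench.

servo_tool:
  deltas:
    - [0, 0, -0.2, 0]
    - [0, 0, -0.5, 0]
    - [0, 0, -0.6, 0]
    - [0, 0, -0.6, 0]

```text
t: 8.45
position: [0.4719, -0.4067, 0.1036]
eef_rot: [-0.207, 3.132, -0.005]
contact_force: [-0.1, 0.5, -0.3]
grip_width: 0.0177
grasp_force: 34.3
```

servo_tool:
  deltas:
    - [-0.2, 0.25, 0, 0]
    - [-0.44, 0.5, 0, 0]
    - [-0.66, 0.75, 0, 0]
    - [-0.88, 1, 0, 0]
    - [-0.88, 1, 0, 0]
    - [-0.88, 1, 0, 0]

```text
t: 9.05
position: [0.5817, -0.2376, 0.0988]
eef_rot: [0.211, -3.132, -0.003]
contact_force: [0.3, -0.5, -0.2]
grip_width: 0.0174
grasp_force: 34.4
```

```bash
python3 - <<'E'
from h import *
show(); save('wrist','w3.png',None,1.5)
E
```

```text
t 9.05 p [ 0.5817 -0.2376  0.0988] F [ 0.3 -0.5 -0.2] w 0.0174 gf 34.4
[[-0.991, -0.134, -0.0024], [-0.134, 0.991, 0.0016], [0.0022, 0.0019, -1.0]]
```

View pics/w3.png

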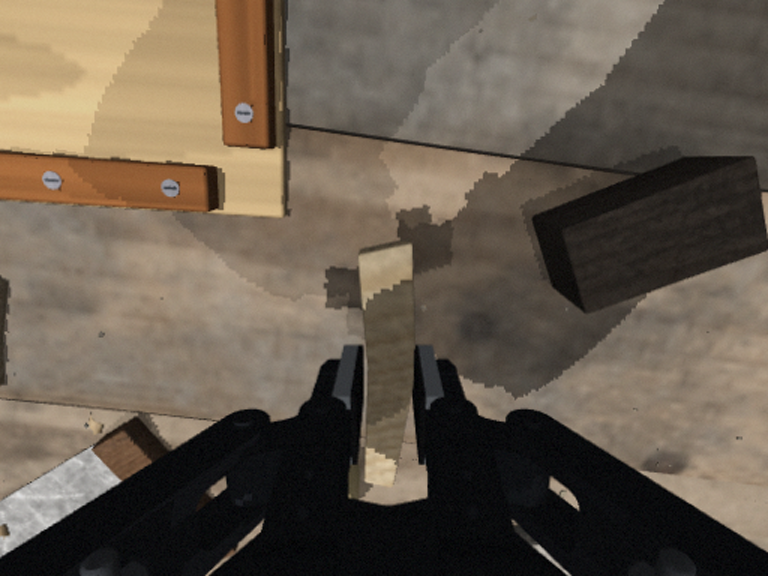

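The slip is held level in the fingers at (385,350), over empty bench and clear of the jig. I'll lower it.

servo_tool:
  deltas:
    - [0, 0, 0.25, 0]
    - [0, 0, 0.45, 0]
    - [0, 0, 0.55, 0]
    - [0, 0, 0.6, 0]
    - [0, 0, 0.62, 0]
    - [0, 0, 0.62, 0]
    - [0, 0, 0.62, 0]

```text
t: 9.8
position: [0.5828, -0.2401, 0.0093]
eef_rot: [-0.207, 3.133, -0.002]
contact_force: [1.1, 1.1, 0.3]
grip_width: 0.0174
grasp_force: 34.4
```

servo_tool:
  deltas:
    - [0, 0, 0.015, 0]
    - [0, 0, 0.03, 0]
    - [0, 0, 0.04, 0]
    - [0, 0, 0.04, 0]
    - [0, 0, 0.04, 0]

```text
t: 10.3
position: [0.5822, -0.2394, 0.0022]
eef_rot: [-0.207, 3.134, -0.0]
contact_force: [-1.1, 0.7, 3.8]
grip_width: 0.0174
grasp_force: 34.8
```

Contact with the bench. I'll release, rise and move to a view of the block and jig.

servo_tool:
  deltas:
    - [0, 0, -0.01, 0]
    - [0, 0, -0.02, 0]
    - [0, 0, -0.02, 0]
    - [0, 0, -0.02, 0]
    - [0, 0, -0.02, 0]
  grip: 45

```text
t: 10.8
position: [0.582, -0.2394, 0.0047]
eef_rot: [0.207, -3.135, -0.0]
contact_force: [0.2, -0.3, -0.1]
grip_width: 0.0448
grasp_force: 0.0
```

servo_tool:
  deltas:
    - [0, 0, -0.3, 0]
    - [0, 0, -0.6, 0]
    - [0, 0, -0.9, 0]
    - [0, 0, -1, 0]
    - [0, 0, -1, 0]

```text
t: 11.3
position: [0.5835, -0.2404, 0.1581]
eef_rot: [-0.207, 3.131, -0.005]
contact_force: [0.1, 0.2, -0.6]
grip_width: 0.045
grasp_force: 0.0
```

servo_tool:
  deltas:
    - [0.4, 0.0, -0.6, 0.125]
    - [0.6, 0, -0.6, 0.125]
    - [0.8, 0, -0.6, 0.125]
    - [0.8, 0, -0.6, 0.125]
    - [0.8, 0, -0.6, 0.125]
    - [0.8, 0, -0.6, 0.125]
  grip: 85

```text
t: 11.9
position: [0.4633, -0.2549, 0.2431]
eef_rot: [0.001, -3.14, -0.003]
contact_force: [1.1, 0.1, -0.6]
grip_width: 0.0849
grasp_force: 0.0
```

```bash
python3 - <<'E'
from h import *
show(); cal=arm.calibration('wrist'); np.save('cal4.npy',cal,allow_pickle=True)
a=arm.read_camera('wrist')[:,:,::-1]; cv2.imwrite('pics/w4raw.png',a)
cv2.imwrite('pics/w4.png',cv2.resize(a,(800,600),interpolation=cv2.INTER_CUBIC))
for q,z in(('jig',.009),('long_fence',.025),('short_fence',.025),('block',.045),('slip',.010)):
    for d in arm.boxes_of('wrist',q): print(q,np.round(d['position'],3),round(d['conf'],2),w2px('wrist',d['position'],cal).round(0).tolist())
E
```

```text
t 11.9 p [ 0.4633 -0.2549  0.2431] F [ 1.1  0.1 -0.6] w 0.0849 gf 0.0
[[-1.0, -0.0008, -0.0012], [-0.0008, 1.0, 0.0016], [0.0012, 0.0016, -1.0]]
jig [ 0.469 -0.394  0.012] 0.7 [[151.0, 166.0]]
long_fence [ 0.543 -0.403  0.024] 0.77 [[147.0, 222.0]]
long_fence [ 0.47  -0.395  0.011] 0.22 [[151.0, 167.0]]
short_fence [ 0.448 -0.315  0.022] 0.86 [[210.0, 152.0]]
block [ 0.419 -0.026  0.045] 0.87 [[459.0, 129.0]]
block [ 0.518 -0.124  0.047] 0.83 [[364.0, 210.0]]
block [ 0.426 -0.552  0.019] 0.77 [[15.0, 132.0]]
slip [ 0.622 -0.458  0.009] 0.74 [[119.0, 268.0]]
slip [ 0.57  -0.246  0.01 ] 0.65 [[264.0, 236.0]]
```

View pics/w4.png

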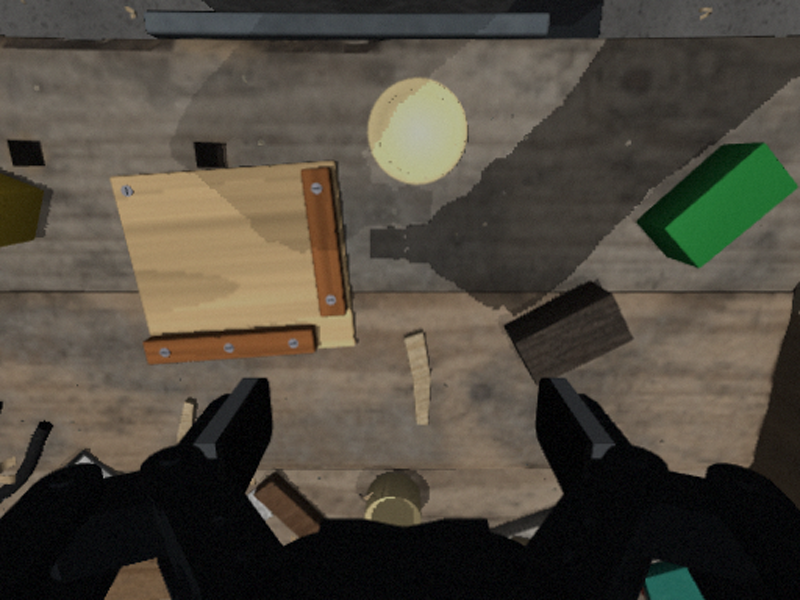

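The slip lies on the bench at (418,378), clear of the jig. The block is at (573,340), with its long edge about 115° in world. I'll move above it with the jaws across its width.

servo_tool:
  deltas:
    - [-0.1, 0.3, 0.1, 0.14]
    - [-0.2, 0.5, 0.2, 0.28]
    - [-0.3, 0.8, 0.4, 0.42]
    - [-0.37, 0.87, 0.55, 0.56]
    - [-0.37, 0.87, 0.55, 0.7]
    - [-0.37, 0.87, 0.55, 0.85]
    - [-0.37, 0.87, 0.55, 1.0]
    - [-0.37, 0.87, 0.55, 1.0]
    - [-0.37, 0.87, 0.55, 1.0]

```text
t: 13.1
position: [0.5186, -0.1245, 0.1621]
eef_rot: [-1.564, -2.724, -0.0]
contact_force: [0.3, -0.2, -0.8]
grip_width: 0.085
grasp_force: 0.0
```

```bash
python3 - <<'E'
from h import *
from scipy.optimize import least_squares
cal=np.load('cal4.npy',allow_pickle=True).item()
L=np.array([[-80,-90,9],[-80,90,9],[80,90,9],[-75,65,25],[-75,87,25],[45,65,25],[45,87,25],[55,57,25],[55,-88,25]])/1000
P=np.array([[111,178],[337,162],[355,346],[302,169],[329,167],[320,315],[346,313],[313,328],[146,340]])/1.5625
def tf(p,L): c,s=np.cos(p[2]),np.sin(p[2]); return np.c_[L[:,0]*c-L[:,1]*s+p[0],L[:,0]*s+L[:,1]*c+p[1],L[:,2]]
r=least_squares(lambda p:(w2px('wrist',tf(p,L),cal)-P).ravel(),[.47,-.4,.07],loss='soft_l1'); print('jig',r.x.round(4),np.degrees(r.x[2])); print((w2px('wrist',tf(r.x,L),cal)-P).round(1).tolist())
np.save('jig.npy',r.x)
show(); cal=arm.calibration('wrist'); np.save('cal5.npy',cal,allow_pickle=True)
a=arm.read_camera('wrist')[:,:,::-1]; cv2.imwrite('pics/w5raw.png',a)
cv2.imwrite('pics/w5.png',cv2.resize(a,(800,600),interpolation=cv2.INTER_CUBIC))
print('tcp',w2px('wrist',arm.state()['position'],cal)*1.5625)
E
```

```text
jig [ 0.4757 -0.3917  0.0733] 4.1989423797108625
[[-0.8, -1.6], [-0.6, -1.5], [1.2, 0.1], [-0.5, -0.1], [0.6, -0.2], [0.7, 1.3], [0.7, 1.4], [0.1, 0.5], [-2.1, 0.5]]
t 13.1 p [ 0.5186 -0.1245  0.1621] F [ 0.3 -0.2 -0.8] w 0.085 gf 0.0
[[-0.504, 0.8637, -0.0001], [0.8637, 0.504, 0.0002], [0.0002, 0.0, -1.0]]
tcp [[401.29028095 382.23354212]]
```

View pics/w5.png

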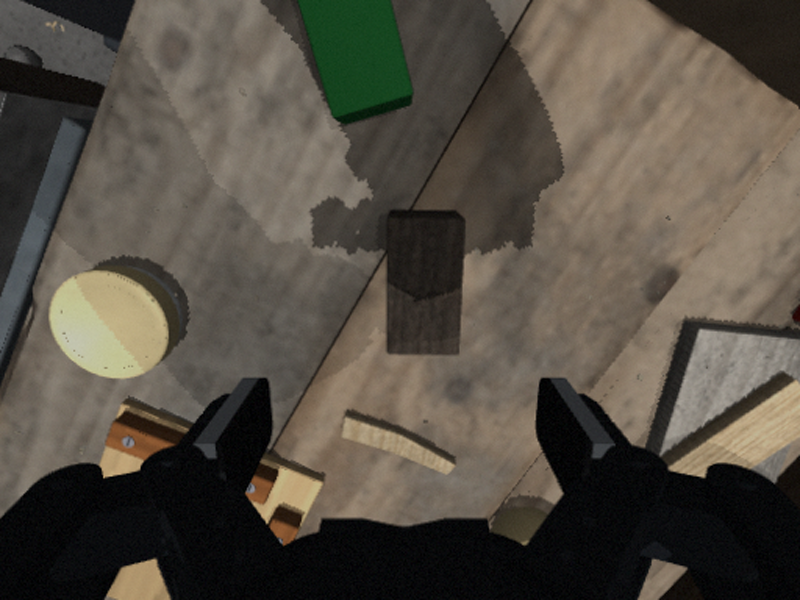

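The dark block is at x 388–464, y 218–354, in line with the tool. The slip, at (398,440), is clear of it.

```bash
python3 - <<'E'
from h import *
from scipy.optimize import least_squares
exec(open('/dev/stdin').read()) if 0 else None
cal=np.load('cal5.npy',allow_pickle=True).item()
L=np.array([[22.5,42.5,45],[-22.5,42.5,45],[-22.5,-42.5,45],[22.5,-42.5,45]])/1000
P=np.array([[464,218],[388,218],[388,354],[460,354]])/1.5625
def tf(p,L): c,s=np.cos(p[2]),np.sin(p[2]); return np.c_[L[:,0]*c-L[:,1]*s+p[0],L[:,0]*s+L[:,1]*c+p[1],L[:,2]]
best=None
for a in(.5,.5+np.pi):
  r=least_squares(lambda p:(w2px('wrist',tf(p,L),cal)-P).ravel(),[.52,-.12,a])
  if best is None or r.cost<best.cost: best=r
print(best.x.round(4),np.degrees(best.x[2]),(w2px('wrist',tf(best.x,L),cal)-P).round(1).tolist())
print(go([*best.x[:2],.022]))
E
```

```text
[ 0.5299 -0.1173  0.528 ] 30.250851380317506 [[1.0, -0.5], [-1.0, -0.5], [-0.1, 0.6], [0.1, 0.6]]
[0.004 0.09  0.935]
```

servo_tool:
  deltas:
    - [0.0, 0.09, 0.0, 0]
    - [0, 0.09, 0.25, 0]
    - [0, 0.09, 0.5, 0]
    - [0, 0.09, 0.75, 0]
    - [0, 0.09, 0.88, 0]
    - [0, 0.09, 0.92, 0]
    - [0, 0.09, 0.92, 0]
    - [0, 0.09, 0.92, 0]

```text
t: 13.95
position: [0.5311, -0.1183, 0.0258]
eef_rot: [1.567, 2.72, 0.0]
contact_force: [-0.6, 0.1, 0.7]
grip_width: 0.085
grasp_force: 0.0
```

servo_tool:
  deltas:
    - [0, 0, 0.03, 0]
    - [0, 0, 0.03, 0]
    - [0, 0, 0.03, 0]

```text
t: 14.25
position: [0.5304, -0.118, 0.0203]
eef_rot: [1.569, 2.721, 0.0]
contact_force: [-0.3, 0.1, -0.0]
grip_width: 0.085
grasp_force: 0.0
```

servo_tool:
  deltas:
    - [0, 0, 0, 0]
    - [0, 0, 0, 0]
    - [0, 0, 0, 0]
    - [0, 0, 0, 0]
    - [0, 0, 0, 0]
    - [0, 0, 0, 0]
    - [0, 0, 0, 0]
    - [0, 0, 0, 0]
  grip: 30
  grip_force: 50

```text
t: 15.05
position: [0.5304, -0.118, 0.0201]
eef_rot: [1.569, 2.721, 0.0]
contact_force: [-0.3, 0.7, 4.9]
grip_width: 0.0443
grasp_force: 52.5
```

Gripped across 44.3 mm. I'll lift, turn it to the jig's heading and carry it over.

servo_tool:
  deltas:
    - [0, 0, -0.2, 0]
    - [0, 0, -0.4, 0]
    - [0, 0, -0.55, 0]
    - [0, 0, -0.55, 0]

```text
t: 15.45
position: [0.5317, -0.1185, 0.1051]
eef_rot: [1.567, 2.718, 0.001]
contact_force: [1.1, 0.1, -1.0]
grip_width: 0.0439
grasp_force: 51.9
```

servo_tool:
  deltas:
    - [-0.15, -0.12, 0, 0.1]
    - [-0.3, -0.24, 0, 0.2]
    - [-0.45, -0.36, 0, 0.3]
    - [-0.6, -0.46, 0, 0.4]
    - [-0.7, -0.53, 0, 0.434]
    - [-0.7, -0.53, 0, 0.434]

```text
t: 16.05
position: [0.5131, -0.2501, 0.1008]
eef_rot: [-2.143, -2.295, 0.0]
contact_force: [1.0, 0.4, -1.2]
grip_width: 0.0444
grasp_force: 51.9
```

```bash
python3 - <<'E'
from h import *
show(); print(go([.4974,-.3796,.08]))
E
```

```text
t 16.05 p [ 0.5131 -0.2501  0.1008] F [ 1.   0.4 -1.2] w 0.0444 gf 51.9
[[-0.0684, 0.9977, -0.0013], [0.9977, 0.0684, 0.0008], [0.0009, -0.0013, -1.0]]
[-0.854 -0.163  0.138]
```

servo_tool:
  deltas:
    - [-0.25, -0.05, 0, 0.005]
    - [-0.5, -0.1, 0, 0.005]
    - [-0.75, -0.15, 0, 0.005]
    - [-0.85, -0.16, 0, 0.005]
    - [-0.85, -0.16, 0, 0.005]
    - [-0.85, -0.16, 0, 0.005]

```text
t: 16.65
position: [0.499, -0.376, 0.1016]
eef_rot: [-2.146, -2.293, -0.001]
contact_force: [-0.4, 0.4, -1.3]
grip_width: 0.0439
grasp_force: 51.9
```

```bash
python3 - <<'E'
from h import *
show(); cal=arm.calibration('wrist')
a=arm.read_camera('wrist')[:,:,::-1]; cv2.imwrite('pics/w6raw.png',a); b=cv2.resize(a,(800,600),interpolation=cv2.INTER_CUBIC)
j=np.load('jig.npy')
L=np.array([[-80,90,9],[80,90,9],[-75,65,25],[-75,87,25],[45,65,25],[45,87,25],[55,57,25],[55,-88,25],[77,57,25],[55,57,9],[45,65,9]])/1000
c,s=np.cos(j[2]),np.sin(j[2]); W=np.c_[L[:,0]*c-L[:,1]*s+j[0],L[:,0]*s+L[:,1]*c+j[1],L[:,2]]
for p in w2px('wrist',W,cal)*1.5625: cv2.drawMarker(b,tuple(int(v) for v in p),(255,0,255),cv2.MARKER_CROSS,12,1)
cv2.imwrite('pics/w6.png',b); print(go([.4974,-.3796,.034]))
E
```

```text
t 16.65 p [ 0.499  -0.376   0.1016] F [-0.4  0.4 -1.3] w 0.0439 gf 51.9
[[-0.0662, 0.9978, -0.0007], [0.9978, 0.0662, 0.0017], [0.0017, -0.0006, -1.0]]
[-0.026 -0.013  0.452]
```

View pics/w6.png

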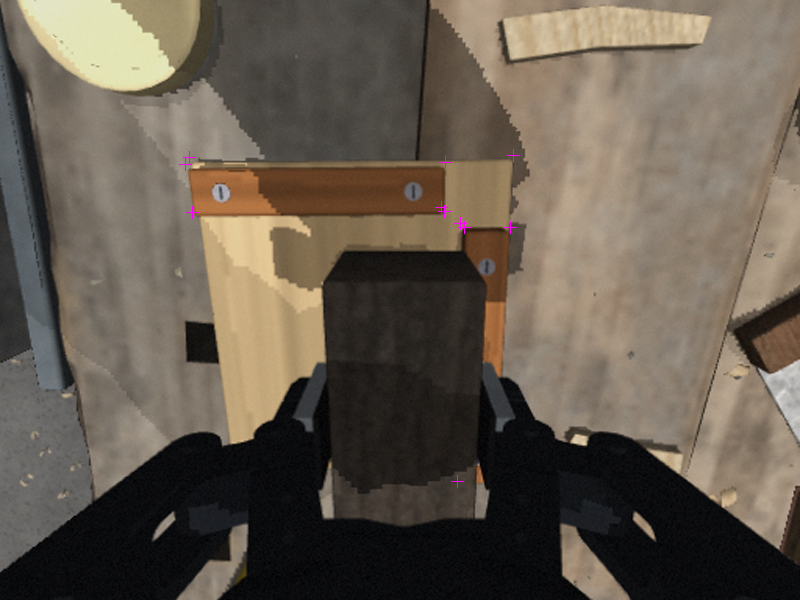

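The jig prediction agrees within about 3 mm: the short fence's inner edge is at row 214 and its corner at (443,214). Block and fences look parallel within about 0.3°, and the jig is empty. I'll descend about 10 mm off both fences.

servo_tool:
  deltas:
    - [-0.026, -0.013, 0.1, 0]
    - [-0.026, -0.013, 0.2, 0]
    - [-0.026, -0.013, 0.3, 0]
    - [-0.026, -0.013, 0.38, 0]
    - [-0.026, -0.013, 0.42, 0]
    - [-0.026, -0.013, 0.43, 0]
    - [-0.026, -0.013, 0.43, 0]

```text
t: 17.4
position: [0.4972, -0.3815, 0.0378]
eef_rot: [2.148, 2.292, 0.0]
contact_force: [-0.5, -0.2, -0.8]
grip_width: 0.044
grasp_force: 51.9
```

servo_tool:
  deltas:
    - [0, 0, 0.02, 0]
    - [0, 0, 0.04, 0]
    - [0, 0, 0.05, 0]
    - [0, 0, 0.055, 0]
    - [0, 0, 0.055, 0]

```text
t: 17.9
position: [0.4972, -0.3814, 0.0295]
eef_rot: [-2.148, -2.292, -0.0]
contact_force: [-0.2, 0.4, -1.1]
grip_width: 0.0439
grasp_force: 51.9
```

servo_tool:
  deltas:
    - [0, 0, 0.005, 0]
    - [0, 0, 0.01, 0]
    - [0, 0, 0.01, 0]

```text
t: 18.2
position: [0.4973, -0.3815, 0.0291]
eef_rot: [2.148, 2.292, -0.0]
contact_force: [-3.4, 2.6, 6.5]
grip_width: 0.0446
grasp_force: 52.9
```

On the base, with 6.5 N of contact. I'll slide towards the short fence (tool +x) first.

servo_tool:
  deltas:
    - [0.01, 0, 0, 0]
    - [0.02, 0, 0, 0]
    - [0.03, 0, 0, 0]
    - [0.04, 0, 0, 0]
    - [0.045, 0, 0, 0]
    - [0.05, 0, 0, 0]
    - [0.05, 0, 0, 0]

```text
t: 18.9
position: [0.4974, -0.3749, 0.0291]
eef_rot: [2.147, 2.29, -0.001]
contact_force: [0.1, -2.9, 5.9]
grip_width: 0.0442
grasp_force: 52.8
```

servo_tool:
  deltas:
    - [0, 0.01, 0, 0]
    - [0, 0.02, 0, 0]
    - [0, 0.03, 0, 0]
    - [0, 0.04, 0, 0]
    - [0, 0.045, 0, 0]
    - [0, 0.045, 0, 0]

```text
t: 19.5
position: [0.5031, -0.3741, 0.0291]
eef_rot: [2.149, 2.292, -0.002]
contact_force: [-6.4, -1.1, 9.8]
grip_width: 0.0439
grasp_force: 53.4
```

servo_tool:
  deltas:
    - [0.01, 0, 0, 0]
    - [0.02, 0, 0, 0]
    - [0.025, 0, 0, 0]
    - [0.025, 0, 0, 0]

```text
t: 19.9
position: [0.5039, -0.3707, 0.0291]
eef_rot: [2.147, 2.29, -0.001]
contact_force: [0.2, -3.3, 6.3]
grip_width: 0.0439
grasp_force: 52.8
```

servo_tool:
  deltas:
    - [0, 0.007, 0, 0]
    - [0, 0.013, 0, 0]
    - [0, 0.013, 0, 0]
    - [0, 0.013, 0, 0]

```text
t: 20.3
position: [0.505, -0.3704, 0.0291]
eef_rot: [2.148, 2.291, -0.002]
contact_force: [-4.5, -1.4, 9.2]
grip_width: 0.0441
grasp_force: 53.2
```

Neither fence is firmly reached yet; these forces are only sliding friction. I'll go on in small steps.

servo_tool:
  deltas:
    - [0.007, 0, 0, 0]
    - [0.013, 0, 0, 0]
    - [0.02, 0, 0, 0]
    - [0.02, 0, 0, 0]

```text
t: 20.7
position: [0.5053, -0.3696, 0.0294]
eef_rot: [2.146, 2.288, -0.006]
contact_force: [-2.2, -11.8, 2.1]
grip_width: 0.0442
grasp_force: 52.3
```

servo_tool:
  deltas:
    - [0, 0.007, 0, 0]
    - [0, 0.013, 0, 0]
    - [0, 0.013, 0, 0]
    - [0, 0.013, 0, 0]

```text
t: 21.1
position: [0.5057, -0.3696, 0.0293]
eef_rot: [2.148, 2.289, -0.009]
contact_force: [-10.7, -11.7, 7.4]
grip_width: 0.0442
grasp_force: 53.0
```

Both fences now push back (Fx −10.7, Fy −11.8). I'll press a little more into the corner and down.

servo_tool:
  deltas:
    - [0, 0.005, 0.01, 0]
    - [0.003, 0.01, 0.015, 0]
    - [0.005, 0.015, 0.015, 0]
    - [0.005, 0.015, 0.015, 0]
    - [0.005, 0.015, 0.015, 0]

```text
t: 21.6
position: [0.5059, -0.3697, 0.0292]
eef_rot: [2.151, 2.289, -0.016]
contact_force: [-28.4, -9.2, 28.8]
grip_width: 0.0443
grasp_force: 55.5
```

```bash
python3 - <<'E'
from h import *
show(); a=arm.read_camera('wrist')[:,:,::-1]; b=arm.read_camera('side')[:,:,::-1]
A=cv2.resize(a[100:300,100:350],(750,600),interpolation=cv2.INTER_CUBIC); cv2.imwrite('pics/w7.png',A)
cv2.imwrite('pics/s7.png',cv2.resize(b[150:270,180:330],(750,600),interpolation=cv2.INTER_CUBIC))
E
```

```text
t 21.6 p [ 0.5059 -0.3697  0.0292] F [-28.4  -9.2  28.8] w 0.0443 gf 55.5
[[-0.0623, 0.998, -0.0064], [0.998, 0.0623, -0.0076], [-0.0072, -0.0068, -1.0]]
```

View pics/w7.png

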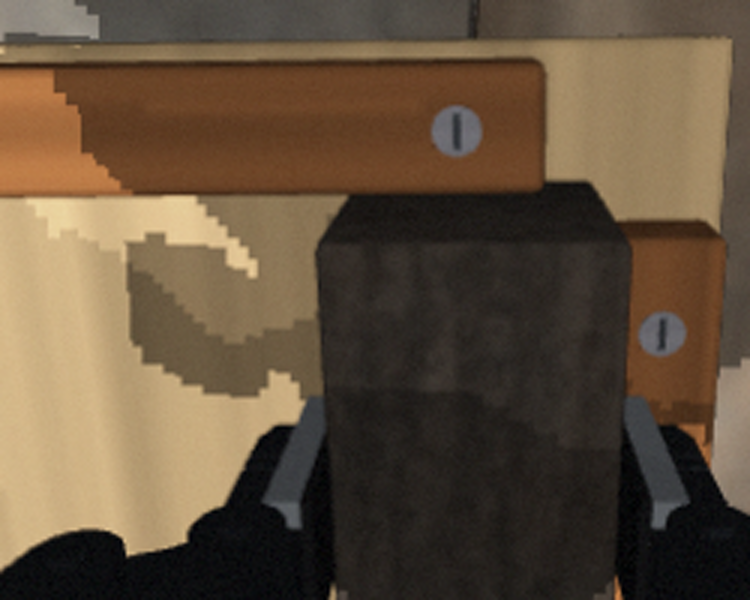

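View pics/s7.png

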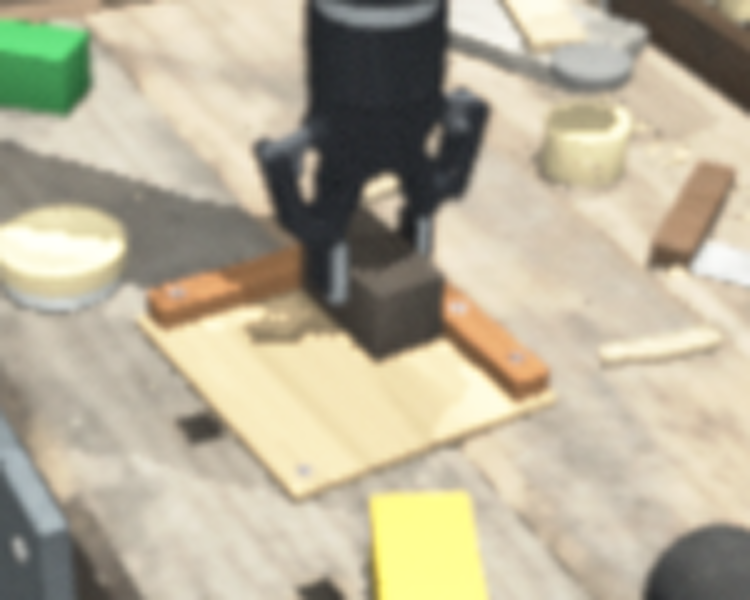

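The end meets the short fence along row 195 and the side is against the long fence at column 628. The side camera shows the slip, tin and jar untouched. I'll trim the yaw by about 0.3°, even out the two pushes and ease the down force.

servo_tool:
  deltas:
    - [0, 0, -0.01, -0.003]
    - [0.005, 0, -0.012, -0.006]
    - [0.012, 0, -0.012, -0.006]
    - [0.015, 0, -0.012, -0.006]
    - [0.015, 0, -0.012, -0.006]
    - [0.015, 0, -0.012, -0.006]

```text
t: 22.3
position: [0.506, -0.3694, 0.0296]
eef_rot: [2.143, 2.292, -0.018]
contact_force: [-20.9, -23.1, 10.1]
grip_width: 0.0441
grasp_force: 53.3
```

```bash
python3 - <<'E'
from h import *
show(); print(np.round(arm.state()['ft_torque'],2))
E
```

```text
t 22.3 p [ 0.506  -0.3694  0.0296] F [-20.9 -23.1  10.1] w 0.0441 gf 53.3
[[-0.0672, 0.9977, -0.0057], [0.9977, 0.0671, -0.0108], [-0.0104, -0.0064, -0.9999]]
[-4.5   4.57  0.48]
```

Firm on both fences, but the tool tips about 0.6° as it pushes. I'll ease the pushes a little and add some down force so the block stays flat.

servo_tool:
  deltas:
    - [-0.004, -0.003, 0, 0]
    - [-0.009, -0.005, 0.005, 0]
    - [-0.009, -0.005, 0.01, 0]
    - [-0.009, -0.005, 0.01, 0]
    - [-0.009, -0.005, 0.01, 0]

```text
t: 22.8
position: [0.506, -0.3696, 0.0292]
eef_rot: [2.143, 2.294, -0.015]
contact_force: [-21.1, -13.6, 20.9]
grip_width: 0.0439
grasp_force: 54.7
```

```bash
python3 - <<'E'
from h import *
show()
E
```

```text
t 22.8 p [ 0.506  -0.3696  0.0292] F [-21.1 -13.6  20.9] w 0.0439 gf 54.7
[[-0.0681, 0.9977, -0.0044], [0.9976, 0.068, -0.0089], [-0.0085, -0.005, -1.0]]
```

Forces are steady: about 21 N on the long fence, 14 N on the short fence and 21 N down. The height is the flat-on-base height. Handing in.

```bash
python3 -c "
from h import *
print(arm.hand_in())"
```

```text
the job is handed in; nothing more can be done
None
```

I laid the slip on the bench clear of the jig, then seated the dark block in the corner and handed in at about 23 s, with the gripper pressing it at about 21 N on the long fence and 14 N on the short fence. The last reading showed a tool tilt of about 0.5°, so the block's open end may sit up to 0.7 mm off the base.

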